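# Move the grabber probe to the guarded terminal

### The job

Lift the orange guard cone off the red terminal and stand it upright, wholly on the grey mat. Then squeeze the grabber probe's two paddles together so that its hook opens, take it off the blue terminal, and clip it onto the brass neck of the red terminal: let go so that the hook springs back and grips the neck, with the probe lying flat on the table. Leave the tape roll, the cardboard tube and the black cone standing where they are.

Things in the scene. Friction and masses are not known exactly. Their poses are not given: they have to be found in the camera images.
- guard_mid (a point): orange plastic guard cone, 150 mm tall, hollow (3 mm wall) and open at the foot, standing over the red terminal and hiding it: 72 mm across at the foot, tapering to 40 mm across 95 mm up, then a plain round 40 mm grip from 95 to 150 mm up; 0.08 to 0.17 kg. Point on its axis, half-way up (75 mm above its foot); z is its axis, up.
- mat_top (a point): grey square mat fixed on the table, 120 x 120 mm, 3 mm thick, near the middle; the empty standing place for the guard cone. Point at the centre of its top face, x and y along its sides.
- red_terminal_neck (a point): terminal with a red head, fixed on the table (under the guard at the start): black base disc 52 mm across and 10 mm tall, upright brass neck 12 mm across from 10 to 56 mm above the table, red head 30 mm across from 56 to 72 mm. Point on the neck's axis 29 mm above the table, the height of the probe's hook.
- blue_terminal_neck (a point): terminal with a blue head, the same in every size as the red one, fixed on the table; the probe is clipped to its neck at the start. Point on the neck's axis 29 mm above the table.
- probe_jaw (a point): where the axis of a clipped neck stands in the grabber probe's jaw (between nose and hook), 29 mm above the probe's flat underside. x runs along the probe towards the hook, z up. Yellow barrel 34 mm wide, 32 tall, from x -36 to -152 mm; black nose 16 mm wide, from 18 to 40 mm above the underside, its flat face at x -6 mm. The jaw is open only on the +y side: necks go in and out there sideways.
- probe_mid (a point): the same probe (165 mm long, lies flat, 0.27 kg, balanced near here): point midway between the outer faces of its fully squeezed paddles, 86 mm behind probe_jaw along -x, half-way up (42 mm above its underside); same axes as probe_jaw.
- yellow_paddle (a point): front face of the fixed upright paddle on the probe's barrel, 66 mm behind probe_jaw, 60 mm above the underside. Paddle 36 mm wide, 8 thick, up to 84 mm above the underside. Pinch both paddles from outside, along the probe: 66 mm over the outer faces with hook at 0, 56 when clipped, 40 fully squeezed. Squeezing pushes the hook out; letting go draws it back to clamp.
- red_paddle (a point): rear face of the sliding red paddle of the probe, behind the yellow one, same size, 60 mm above the underside; one piece with the hook. It is at x = -132 mm + hook value from probe_jaw.
- hook_bar (a point): middle of the steel hook's 6 mm cross bar, at x = -1 mm + hook value from probe_jaw, same height. The bar crosses from a shank at y -13 mm to y +13 mm, where a lip points 3 mm back to the nose. Gap from nose to bar: 2 mm + hook value, past the lip 3 mm less. The terminal's head cannot pass the gap, so lifting off is not possible.
- hook (a joint): how far the probe's hook and red paddle are pushed out, m: 0 at rest (closed), 0.010 when clamped on a terminal neck, 0.026 fully squeezed (hard stop). Spring 3 N at 0 rising to 10.8 N at 0.026.
- tape_mid (a point): bystander: white paper tape roll lying flat near the red terminal, 110 mm across, 48 mm tall, 76 mm hole; loose, 0.35 kg. Point at its centre, half-way up.
- tube_mid (a point): bystander: cardboard tube standing upright near the red terminal, 80 mm across, 130 mm tall, open at both ends; loose, 0.3 kg. Point at its centre, half-way up.
- black_mid (a point): bystander: black plastic cone standing near the blue terminal, 165 mm tall, 72 mm across at the foot and 36 mm at the top; loose, 0.3 kg. Point on its axis, half-way up.

How it is judged:
By the outcome, as a careful person would: the job done as asked, in the order asked, and still so for the second after the job is handed in, with the robot touching nothing.
It also fails if it takes over 64 s, if anything falls off the work surface, if the arm or the gripper's body presses on something with over 40 N, if the wrist force passes 120 N, or if a joint passes its speed limit or range.

### The arm

A 6-joint arm with a two-finger parallel gripper is mounted at the origin on the work surface. World frame = base frame: x ahead of the robot, y to its left, z up, the work surface at z = 0. Lengths are in m, angles in rad, forces in N, time in s.
With the tool pointing down it reaches from about 0.35 to 0.775 m from the base axis. Payload 5.5 kg.
Tool frame: the origin (TCP) lies midway between the tips of the shut fingers; the grasp point (between the pads) lies 19 mm behind it; z points along the fingers, y is the line along which they close (so a half turn about z gives the same grasp; the last joint's range is limited). The gripper opens to 85 mm and grips with 20 to 120 N. Pads are 22 mm wide; open, the fingers measure 114 mm over their backs; the gripper's body (76 mm by 85 mm) begins 54 mm behind the grasp point. The pads swing forward as they close: fully open they stand 13 mm farther back than shut.
Start: joints at [-1.37, 0.313, 0.046, 1.304, 0, 1.431], TCP at [0.192, -0.542, 0.231] pointing down, gripper open.
Joint ranges: [-2.76, 2.76], [-0.86, 1.69], [-1.03, 1.26], [-2.2, 2.34], [-1.47, 1.5], [-3.14, 3.14]. Speed limits (rad/s): [2.57, 2.57, 3.14, 3.14, 3.14, 3.14].

### API

Orientations are given as a unit quaternion [w, x, y, z].
In Python, from workcell import env gives the robot as it stands. The module is installed in compiled form; this text tells all that it offers.
- The arm moves only by the tool servo_tool, never from a script. Its argument "increments" is a list of rows, each an object of numbers: "grip": the closure, from 0 (fully open) to 1 (shut); "x", "y", "z": the shift along the tool's x, y, z in mm; "roll": the turn about the tool's z in degrees. In form: [{"grip": .., "x": .., "y": .., "z": .., "roll": ..}, ...]. A call has 1 to 5 rows; each row shifts and turns the commanded pose from where the row before left it, along the tool's axes as they then stand; what a row does not reach is not made up. A row lasts 1/12 s, in which the tool goes at most 41.7 mm and 7.16 degrees, less where a joint would pass 70% of its speed; a pose out of reach is approached as far as the arm can. A call is refused whole if a number of a shift passes 41.7 or a number of a turn 7.16, either way. A call with a gripper value outside its range is refused whole. The fingers move at their own pace and stop on an object; "grip_force" is the grip in N (left out, the last holds). Time passes only in rows, so rows that do not move let the fingers close. It gives the time, the measured TCP pose, the force, the opening and the grip force at its end, in the units of the state.
- env.get_state(): the state, without advancing time (a new reading comes with each control period).
- env.read_camera(name): name is "scene" or "top"; returns the picture (420x560x3 uint8, red, green, blue); there is no depth.
- env.get_calibration(name): a dict with "vertical_fov" (degrees; the focal length in pixels is half the picture's height over the tangent of half this angle, whatever the lens; pixels are square), "cx", "cy" (the principal point, pixels), "k1" (the pictures are not rectified: a ray, as slopes to the right and down, at radius r is drawn at 1 + k1 r^2 times it, then the intrinsics apply), "rvec" (rotation vector, rad) and "tvec" (3), from world to camera coordinates, as OpenCV has them. Camera axes: x right, y down, z forward; pixel columns grow to the right and rows downward; lengths in m; the calibration is good to about 2 mm. A picture is of the moment at which its call begins. get_calibration takes no time and is no camera call.
- env.hand_in(): hands the job in; it is judged then, once.
The state is a dict: "clock": time; "joint_pos": joint angles; "qvel": joint speeds; "tau": joint torques, N m; "tcp_pos": TCP position; "orientation": TCP orientation; "wrist_force": force on the tool from outside, world axes, zero at the start; "ft_torque": the same for the moment, N m; "finger_gap": finger opening in m; "grip_force": force on a finger pad.
Only numpy, scipy, OpenCV 4.12 (cv2) and the standard library are available. Lean on these libraries where they do the work, as an engineer would, in place of code of your own. Each camera call takes 0.05 s, during which the arm holds its last target. There are 200 camera calls.

## Working session

There is one attempt and no reset: what is moved stays moved. The work goes in short steps, Python scripts to look and compute and a tool call to move; the robot and the scene stay as the last step left them, time stands still between calls to the robot, and variables do not carry over. Pictures are saved under pics/ and viewed, at most 10 in all, crops included, and the job is handed in when it is done.

Besides the shell and the picture viewer there is one more tool, called after "Emit:" as name([rows], argument=value, ...), one row to a line, values as JSON. servo_tool: Moves the arm, as the interface text tells. Its arguments: {"type":"object","properties":{"increments":{"type":"array"},"grip_force":{"type":"number"}},"required":["increments"]}

```bash
mkdir -p pics; python3 - <<'E'
from workcell import env
import cv2
for n in("scene","top"):
    im=env.read_camera(n); cv2.imwrite(f"pics/{n}0.png",im[:,:,::-1]); print(n,env.get_calibration(n))
print(env.get_state())
E
```

```text
scene {'vertical_fov': 54.51395405449057, 'cx': 285.74986024418155, 'cy': 209.93660768758085, 'k1': -0.05016795919978665, 'rvec': array([ 1.67034115,  1.79347127, -0.78974714]), 'tvec': array([ 0.01737905, -0.28644838,  1.53073124])}
top {'vertical_fov': 56.92106549404411, 'cx': 279.76080319770705, 'cy': 206.62561969034135, 'k1': 0.017864929581381996, 'rvec': array([ 2.0486472 , -2.18107348,  0.22421222]), 'tvec': array([0.02129284, 0.52889982, 0.91496101])}
{'clock': 0.1, 'joint_pos': array([-1.36958700e+00,  3.13931745e-01,  4.51005016e-02,  1.30361226e+00,
        5.30710378e-07,  1.43118026e+00]), 'qvel': array([-0.00027885, -0.00275493,  0.00238939,  0.00125026, -0.00135435,
       -0.00046355]), 'tau': array([ 1.56821676e-03, -4.81725812e+01,  2.99243474e+01,  1.27931233e-02,
       -2.10368171e-04,  1.40827233e-06]), 'tcp_pos': array([ 0.19209268, -0.54148003,  0.23049762]), 'orientation': array([-8.23204350e-04,  9.85514527e-01,  1.69589028e-01, -2.50944554e-05]), 'wrist_force': array([0.46832601, 0.91885064, 0.52047233]), 'ft_torque': array([ 0.01060822,  0.02261853, -0.01058987]), 'grip_force': 0.0, 'finger_gap': 0.08572142513789137}
```

View pics/scene0.png

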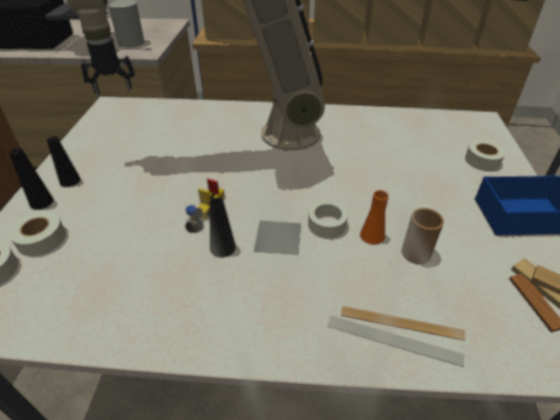

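View pics/top0.png

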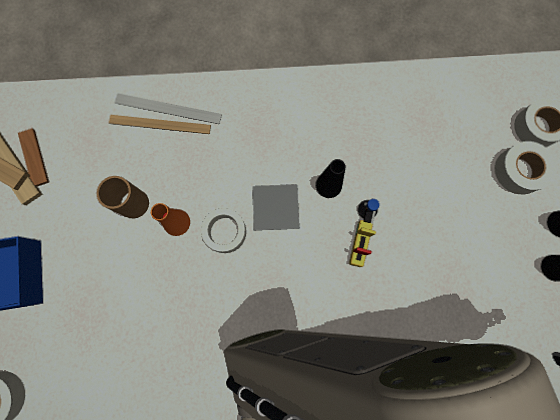

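The scene view shows the orange cone at (376,218), tube (421,237), tape (328,219), mat (278,237), black cone (220,225) and probe (210,198). The top view shows the cone rim at (160,212), mat (276,207), blue head (373,205) and red paddle (363,251).

```bash
cat > h.py <<'E'
import numpy as np, cv2
from workcell import env
C={n:env.get_calibration(n) for n in("scene","top")}
def par(n):
    c=C[n]; f=210/np.tan(np.radians(c["vertical_fov"])/2)
    return np.array([[f,0,c["cx"]],[0,f,c["cy"]],[0,0,1]]),np.array([c["k1"],0,0,0.]),cv2.Rodrigues(c["rvec"])[0],c["tvec"]
def ray(n,p):
    K,d,R,t=par(n); u=cv2.undistortPoints(np.array([[p]],float),K,d)[0,0]
    v=R.T@np.r_[u,1]; return -R.T@t,v/np.linalg.norm(v)
def plane(n,p,z):
    o,v=ray(n,p); return o+v*(z-o[2])/v[2]
def proj(n,X):
    K,d,R,t=par(n); return cv2.projectPoints(np.array(X,float).reshape(-1,1,3),C[n]["rvec"],C[n]["tvec"],K,d)[0][:,0]
def tri(p,q):
    a,v=ray("scene",p); b,w=ray("top",q)
    s=np.linalg.lstsq(np.c_[v,-w],b-a,rcond=None)[0]; P,Q=a+v*s[0],b+w*s[1]
    return (P+Q)/2,np.linalg.norm(P-Q)
def blobs(im,lo,hi,box,amin=8):
    x0,y0,x1,y1=box; h=cv2.cvtColor(im[y0:y1,x0:x1],cv2.COLOR_RGB2HSV)
    m=cv2.inRange(h,np.array(lo),np.array(hi)); n,l,s,c=cv2.connectedComponentsWithStats(m)
    return [(s[i,4],s[i,:4]+[x0,y0,0,0],c[i]+[x0,y0],(l==i)) for i in range(1,n) if s[i,4]>=amin]
def crop(im,box,k): x0,y0,x1,y1=box; return cv2.resize(im[y0:y1,x0:x1],None,fx=k,fy=k,interpolation=cv2.INTER_CUBIC)
E
python3 - <<'E'
from h import *
S=cv2.imread("pics/scene0.png")[:,:,::-1];T=cv2.imread("pics/top0.png")[:,:,::-1]
for n,im,ob,pb,mb in(("scene",S,(355,180,395,250),(180,175,240,260),(250,215,305,255)),("top",T,(145,195,195,240),(340,190,390,275),(245,178,305,235))):
    for nm,lo,hi,b in(("orange",(2,150,70),(14,255,255),ob),("blue",(105,110,60),(125,255,255),pb),("yellow",(22,130,100),(35,255,255),pb),("red",(172,140,80),(180,255,255),pb),("mat",(0,0,90),(180,25,150 if n=="top" else 190),mb)):
        for a,s,c,m in blobs(im,lo,hi,b): print(n,nm,a,s,c.round(1))
top=np.vstack([np.hstack([crop(T,(340,190,390,275),7),crop(T,(140,195,195,240),7)[:,:385][:315].copy() if 0 else cv2.copyMakeBorder(crop(T,(140,195,195,240),7),0,280,0,0,cv2.BORDER_CONSTANT)])])
sc=cv2.resize(S[170:265,175:245],None,fx=6,fy=6,interpolation=cv2.INTER_CUBIC)
out=top[:595,:735]; out[320:595,350:]=cv2.resize(S[172:227,180:257],(385,275),interpolation=cv2.INTER_CUBIC)
cv2.imwrite("pics/c1.png",out[:,:,::-1])
print(plane("top",(276,207),.003),plane("scene",(278,237),.003),tri((380,194),(160,212)))
E
```

```text
scene orange 834 [361 191  26  53] [375.3 220.1]
scene blue 40 [187 206   8   7] [190.2 209. ]
scene yellow 31 [199 189  12   6] [204.5 191. ]
scene yellow 30 [214 189   9   9] [218.8 192.8]
scene yellow 76 [199 202  10  12] [203.8 207.2]
scene mat 2147 [250 215  55  40] [276.6 234.8]
top orange 656 [151 203  39  33] [173.3 220.2]
top blue 103 [368 199  11  11] [372.9 204.2]
top yellow 131 [358 220  18  14] [365.6 226.7]
top yellow 123 [354 234  16  15] [361.4 240.8]
top yellow 123 [351 252  15  15] [357.5 259.5]
top mat 2072 [252 184  48  47] [275.2 206.8]
[ 0.53952184 -0.00251399  0.003     ] [ 0.54391741 -0.00190329  0.003     ] (array([0.51397387, 0.25792957, 0.14944203]), np.float64(0.0003734661045468984))
```

View pics/c1.png

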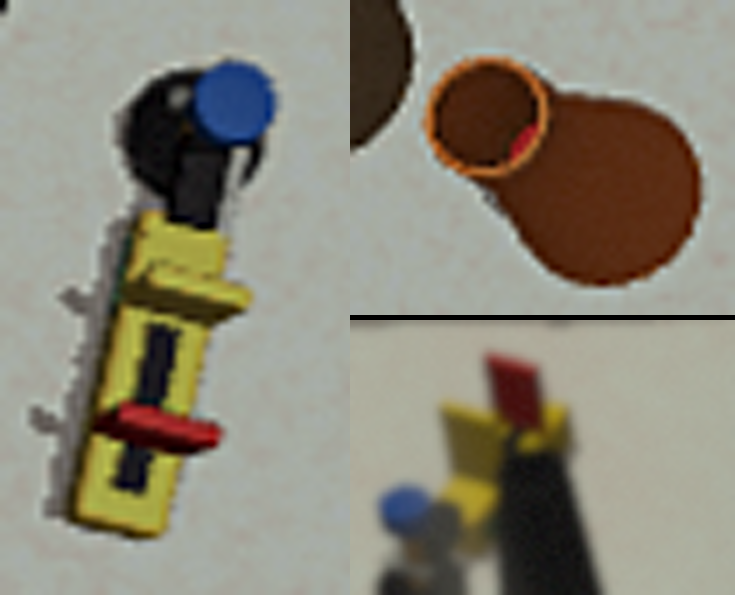

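The crop shows the cone rim centre at top (159.7,211.7), with the red head inside it. The blue head is at (373,204.2), and the probe lies straight from its rear end (~(357.5,265.5)) to the nose (~(368.5,221)). The yellow paddle is just behind the nose and the red one is near (363,251).

```bash
python3 - <<'E'
from h import *
T=lambda x,y,z:plane("top",(x/7+340,y/7+190),z)
print("cam",ray("top",(0,0))[0],ray("scene",(0,0))[0])
b=plane("top",(373,204.2),.072);print("blue",b, "scene",plane("scene",(190.5,209),.066))
RR=T(165,535,.032);RL=T(80,518,.032);FL=T(145,213,.032);FR=T(228,237,.032)
print(RR,RL,FL,FR,"w",np.linalg.norm(RR-RL),np.linalg.norm(FL-FR),"len",np.linalg.norm(FR-RR),np.linalg.norm(FL-RL))
# paddles: top edges at 84 mm
yR=T(252,297,.084);yL=T(170,275,.084) ;rR=T(222,433,.084);rL=T(130,408,.084)
print("ypad",yL,yR,"rpad",rL,rR)
ax=(FR-RR)+(FL-RL);print("yaw",np.degrees(np.arctan2(ax[1],ax[0])))
m=(RR+RL)/2-b;print("yaw rear-blue",np.degrees(np.arctan2(-m[1],-m[0])),np.linalg.norm(m[:2]))
print("foot",plane("top",((604-350)/7+140,190/7+195),.0))
for nm,c,z in(("tape",(223,229),.048),("tube top",(115,191),.13),("black top",(337,165),.165)):print(nm,plane("top",c,z))
E
```

```text
cam [3.31834657e-01 1.40989553e-05 1.00360741e+00] [1.3264758  0.06704013 0.81330215]
blue [ 0.51729228 -0.24060666  0.072     ] scene [ 0.51657446 -0.24463019  0.066     ]
[ 0.36975081 -0.20998492  0.032     ] [ 0.37753313 -0.18058756  0.032     ] [ 0.48524846 -0.21514583  0.032     ] [ 0.47460643 -0.24416791  0.032     ] w 0.030410018344963284 0.03091170988138976 len 0.1102867941890946 0.11312323838523194
ypad [ 0.45511563 -0.20988251  0.084     ] [ 0.44584343 -0.23694093  0.084     ] rpad [ 0.41075337 -0.19151163  0.084     ] [ 0.40044647 -0.22158724  0.084     ]
yaw -17.92018374500852
yaw rear-blue -17.510030508590077 0.15062985000866708
foot [0.51604695 0.26078772 0.        ]
tape [0.48262565 0.13262716 0.048     ]
tube top [0.57428152 0.36762088 0.13      ]
black top [ 0.5940338  -0.14557955  0.165     ]
```

Emit:
servo_tool([
  {"grip": 0, "roll": -7.1},
  {"grip": 0, "roll": -7.1},
  {"grip": 0, "roll": -7.1},
  {"grip": 0, "roll": -7.1},
  {"grip": 0, "roll": -7.1},
])

```text
invalid input at $.increments[0]: expected keys grip, x, y, z, roll
```

Emit:
servo_tool([
  {"grip": 0, "roll": -7.1},
  {"grip": 0, "roll": -7.1},
  {"grip": 0, "roll": -3.1},
  {"grip": 0, "y": 32},
  {"grip": 0, "y": 32},
])

```text
invalid input at $.increments[0]: expected keys grip, x, y, z, roll
```

Emit:
servo_tool([
  {"grip": 0, "x": 40},
  {"grip": 0, "x": 40},
  {"grip": 0, "x": 40},
  {"grip": 0, "x": 40},
  {"grip": 0, "x": 40},
])

```text
invalid input at $.increments[0]: expected keys grip, x, y, z, roll
```

Emit:
servo_tool([
  {"grip": 0, "x": 40},
  {"grip": 0, "x": 40},
  {"grip": 0, "x": 40},
  {"grip": 0, "x": 40},
  {"grip": 0, "x": 40},
])

```text
invalid input at $.increments[0]: expected keys grip, x, y, z, roll
```

Emit:
servo_tool([
  {"grip": 0, "x": 0, "y": 0, "z": 0, "roll": -7.1},
  {"grip": 0, "x": 0, "y": 0, "z": 0, "roll": -7.1},
  {"grip": 0, "x": 0, "y": 0, "z": 0, "roll": -7.1},
  {"grip": 0, "x": 0, "y": 0, "z": 0, "roll": -7.1},
  {"grip": 0, "x": 0, "y": 0, "z": 0, "roll": -7.1},
])

```text
clock: 0.52
tcp_pos: [0.1921, -0.5416, 0.2307]
orientation: [-0.001, 0.885, 0.465, 0.0]
wrist_force: [-0.7, -0.5, -0.6]
finger_gap: 0.0856
grip_force: 0.0
```

Emit:
servo_tool([
  {"grip": 0, "x": 0, "y": 0, "z": 0, "roll": -7.1},
  {"grip": 0, "x": 0, "y": 0, "z": 0, "roll": -7.1},
  {"grip": 0, "x": 0, "y": 0, "z": 0, "roll": -3.1},
  {"grip": 0, "x": 0, "y": 32, "z": 0, "roll": 0},
  {"grip": 0, "x": 0, "y": 32, "z": 0, "roll": 0},
])

```text
clock: 0.93
tcp_pos: [0.2525, -0.5613, 0.2312]
orientation: [-0.0, 0.808, 0.589, 0.0]
wrist_force: [0.2, 0.0, 0.0]
finger_gap: 0.0856
grip_force: 0.0
```

Emit:
servo_tool([
  {"grip": 0, "x": 40, "y": 0, "z": 0, "roll": 0},
  {"grip": 0, "x": 40, "y": 0, "z": 0, "roll": 0},
  {"grip": 0, "x": 40, "y": 0, "z": 0, "roll": 0},
  {"grip": 0, "x": 40, "y": 0, "z": 0, "roll": 0},
  {"grip": 0, "x": 40, "y": 0, "z": 0, "roll": 0},
])

```text
clock: 1.35
tcp_pos: [0.314, -0.3688, 0.2304]
orientation: [-0.001, 0.807, 0.59, 0.0]
wrist_force: [1.0, -0.5, 0.3]
finger_gap: 0.0857
grip_force: 0.0
```

Emit:
servo_tool([
  {"grip": 0, "x": 40, "y": 0, "z": 0, "roll": 0},
  {"grip": 0, "x": 40, "y": 0, "z": 0, "roll": 0},
  {"grip": 0, "x": 40, "y": 0, "z": 0, "roll": 0},
  {"grip": 0, "x": 40, "y": 0, "z": 0, "roll": 0},
  {"grip": 0, "x": 40, "y": 0, "z": 0, "roll": 0},
])

```text
clock: 1.77
tcp_pos: [0.3745, -0.1783, 0.2311]
orientation: [-0.0, 0.808, 0.59, -0.0]
wrist_force: [1.1, 0.5, 0.3]
finger_gap: 0.0854
grip_force: 0.0
```

Emit:
servo_tool([
  {"grip": 0, "x": 40, "y": 0, "z": 0, "roll": 0},
  {"grip": 0, "x": 40, "y": 0, "z": 0, "roll": 0},
  {"grip": 0, "x": 40, "y": 0, "z": 0, "roll": 0},
  {"grip": 0, "x": 40, "y": 0, "z": 0, "roll": 0},
  {"grip": 0, "x": 40, "y": 0, "z": 0, "roll": 0},
])

```text
clock: 2.18
tcp_pos: [0.4352, 0.0123, 0.2312]
orientation: [0.0, 0.807, 0.59, -0.0]
wrist_force: [0.7, -1.5, 0.1]
finger_gap: 0.0855
grip_force: 0.0
```

Emit:
servo_tool([
  {"grip": 0, "x": 40, "y": 0, "z": 0, "roll": 0},
  {"grip": 0, "x": 40, "y": 0, "z": 0, "roll": 0},
  {"grip": 0, "x": 40, "y": 0, "z": 0, "roll": 0},
  {"grip": 0, "x": 40, "y": 0, "z": 0, "roll": 0},
  {"grip": 0, "x": 40, "y": 0, "z": 0, "roll": 0},
])

```text
clock: 2.6
tcp_pos: [0.4959, 0.203, 0.2309]
orientation: [-0.0, 0.807, 0.59, -0.0]
wrist_force: [0.4, 0.2, 0.9]
finger_gap: 0.0853
grip_force: 0.0
```

Emit:
servo_tool([
  {"grip": 0, "x": 30, "y": 1, "z": 0, "roll": 0},
  {"grip": 0, "x": 29, "y": 0, "z": 0, "roll": 0},
  {"grip": 0, "x": 0, "y": 0, "z": 0, "roll": 0},
  {"grip": 0, "x": 0, "y": 0, "z": 20, "roll": 0},
  {"grip": 0, "x": 0, "y": 0, "z": 20, "roll": 0},
])

```text
clock: 3.02
tcp_pos: [0.5155, 0.2574, 0.1913]
orientation: [0.0, 0.807, 0.591, 0.001]
wrist_force: [0.1, -0.5, -1.0]
finger_gap: 0.0853
grip_force: 0.0
```

Emit:
servo_tool([
  {"grip": 0, "x": 0, "y": 0, "z": 20, "roll": 0},
  {"grip": 0, "x": 0, "y": 0, "z": 20, "roll": 0},
  {"grip": 0, "x": 0, "y": 0, "z": 20, "roll": 0},
  {"grip": 0, "x": 0, "y": 0, "z": 20, "roll": 0},
  {"grip": 0, "x": 0, "y": 0, "z": 0, "roll": 0},
])

```text
clock: 3.43
tcp_pos: [0.5117, 0.2552, 0.1069]
orientation: [-0.001, 0.807, 0.59, -0.004]
wrist_force: [-0.6, -0.5, 0.0]
finger_gap: 0.0853
grip_force: 0.0
```

Emit:
servo_tool([
  {"grip": 1, "x": 0, "y": 0, "z": 0, "roll": 0},
  {"grip": 1, "x": 0, "y": 0, "z": 0, "roll": 0},
  {"grip": 1, "x": 0, "y": 0, "z": 0, "roll": 0},
  {"grip": 1, "x": 0, "y": 0, "z": 0, "roll": 0},
  {"grip": 1, "x": 0, "y": 0, "z": 0, "roll": 0},
], grip_force=30)

```text
clock: 3.85
tcp_pos: [0.5159, 0.2571, 0.113]
orientation: [0.0, 0.807, 0.59, 0.001]
wrist_force: [-0.6, -0.1, 5.9]
finger_gap: 0.0394
grip_force: 30.0
```

Emit:
servo_tool([
  {"grip": 1, "x": 0, "y": 0, "z": -10, "roll": 0},
  {"grip": 1, "x": 0, "y": 0, "z": -20, "roll": 0},
  {"grip": 1, "x": 0, "y": 0, "z": -30, "roll": 0},
  {"grip": 1, "x": 0, "y": 0, "z": -30, "roll": 0},
  {"grip": 1, "x": 0, "y": 0, "z": -20, "roll": 0},
])

```text
clock: 4.27
tcp_pos: [0.5154, 0.257, 0.2248]
orientation: [0.0, 0.807, 0.59, 0.001]
wrist_force: [0.9, 0.2, -0.8]
finger_gap: 0.0394
grip_force: 30.7
```

```bash
python3 - <<'E'
from h import *
for n in("scene","top"):
    im=env.read_camera(n); cv2.imwrite(f"pics/{n}1.png",im[:,:,::-1])
S=cv2.imread("pics/scene1.png");T=cv2.imread("pics/top1.png")
cv2.imwrite("pics/c2.png",np.hstack([crop(S,(300,120,450,270),2.6),crop(T,(110,130,260,280),2.6)]))
E
```

```text
(no output)
```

View pics/c2.png

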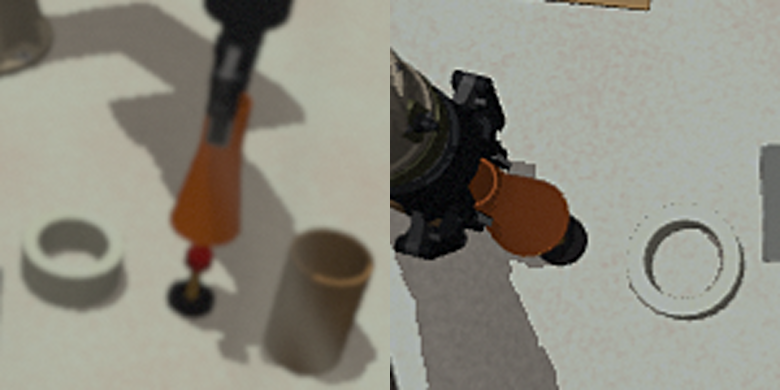

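The cone is in the hand and clear of the red terminal, which shows at scene (377,219) and is dark at top (178,224). The tape and tube are undisturbed.

Emit:
servo_tool([
  {"grip": 1, "x": -20, "y": 9, "z": 0, "roll": 0},
  {"grip": 1, "x": -30, "y": 13, "z": 0, "roll": 0},
  {"grip": 1, "x": -35, "y": 15, "z": 0, "roll": 0},
  {"grip": 1, "x": -35, "y": 15, "z": 0, "roll": 0},
  {"grip": 1, "x": -35, "y": 15, "z": 0, "roll": 0},
])

```text
clock: 4.78
tcp_pos: [0.5308, 0.0874, 0.2203]
orientation: [-0.0, 0.807, 0.591, -0.001]
wrist_force: [1.3, -0.5, -1.8]
finger_gap: 0.0398
grip_force: 30.6
```

Emit:
servo_tool([
  {"grip": 1, "x": -35, "y": 15, "z": 0, "roll": 0},
  {"grip": 1, "x": -30, "y": 13, "z": 0, "roll": 0},
  {"grip": 1, "x": -19, "y": 9, "z": 0, "roll": 0},
  {"grip": 1, "x": 0, "y": 0, "z": 20, "roll": 0},
  {"grip": 1, "x": 0, "y": 0, "z": 25, "roll": 0},
])

```text
clock: 5.2
tcp_pos: [0.5427, -0.0046, 0.1769]
orientation: [0.001, 0.808, 0.589, 0.001]
wrist_force: [0.0, 1.2, -1.5]
finger_gap: 0.0397
grip_force: 30.7
```

Emit:
servo_tool([
  {"grip": 1, "x": 0, "y": 0, "z": 25, "roll": 0},
  {"grip": 1, "x": 0, "y": 0, "z": 20, "roll": 0},
  {"grip": 1, "x": 0, "y": 0, "z": 10, "roll": 0},
  {"grip": 1, "x": 0, "y": 0, "z": 3, "roll": 0},
  {"grip": 1, "x": 0, "y": 0, "z": 0, "roll": 0},
])

```text
clock: 5.62
tcp_pos: [0.5408, -0.0024, 0.1177]
orientation: [-0.001, 0.807, 0.59, -0.001]
wrist_force: [-1.1, -0.8, -0.5]
finger_gap: 0.04
grip_force: 30.7
```

```bash
python3 - <<'E'
from h import *
S=env.read_camera("scene"); cv2.imwrite("pics/scene2.png",S[:,:,::-1])
cv2.imwrite("pics/c3.png",crop(S,(200,110,400,270),3)[:,:,::-1]);print(env.get_state()["tcp_pos"])
print(proj("scene",[[.5415,-.002,.003],[.5415,-.002,.153]]))
E
```

```text
[ 0.54167185 -0.00248899  0.11863889]
[[278.03667673 236.37154159]
 [277.70196599 194.79399986]]
```

View pics/c3.png

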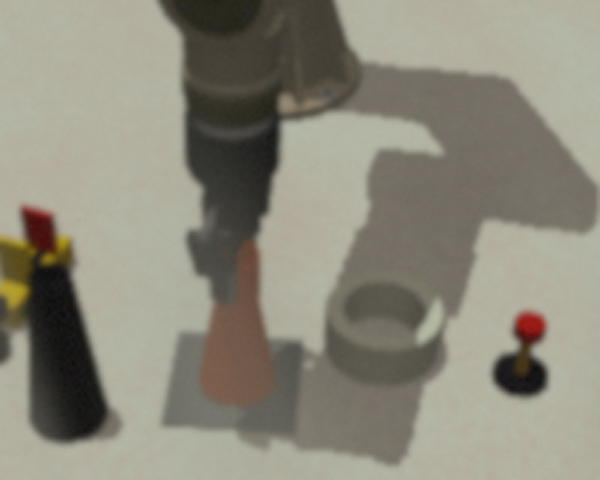

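The cone stands inside the mat with margin on all sides (foot about scene (278,241)), and the red terminal is uncovered at (376,225). I'll lower the last 2–3 mm, release and go to the probe.

Emit:
servo_tool([
  {"grip": 1, "x": 0, "y": 0, "z": 1.5, "roll": 0},
  {"grip": 1, "x": 0, "y": 0, "z": 1, "roll": 0},
  {"grip": 0.3, "x": 0, "y": 0, "z": 0, "roll": 0},
  {"grip": 0, "x": 0, "y": 0, "z": 0, "roll": 0},
  {"grip": 0, "x": 0, "y": 0, "z": 0, "roll": 0},
])

```text
clock: 6.08
tcp_pos: [0.5419, -0.0026, 0.1164]
orientation: [0.0, 0.807, 0.59, 0.0]
wrist_force: [0.3, 0.9, -0.6]
finger_gap: 0.0743
grip_force: 0.0
```

Emit:
servo_tool([
  {"grip": 0, "x": 0, "y": 0, "z": -5, "roll": 0},
  {"grip": 0, "x": 0, "y": 0, "z": -20, "roll": 0},
  {"grip": 0, "x": 0, "y": 0, "z": -30, "roll": 0},
  {"grip": 0, "x": 0, "y": 0, "z": -30, "roll": 0},
  {"grip": 0, "x": 0, "y": 0, "z": -5, "roll": 0},
])

```text
clock: 6.5
tcp_pos: [0.544, -0.0029, 0.2116]
orientation: [0.003, 0.807, 0.59, 0.003]
wrist_force: [0.2, 0.6, -0.2]
finger_gap: 0.0857
grip_force: 0.0
```

Emit:
servo_tool([
  {"grip": 0, "x": -35, "y": -7, "z": 0, "roll": 0},
  {"grip": 0, "x": -40, "y": -7, "z": 0, "roll": 0},
  {"grip": 0, "x": -40, "y": -7, "z": 0, "roll": 0},
  {"grip": 0, "x": -40, "y": -7, "z": 0, "roll": 0},
  {"grip": 0, "x": -40, "y": -7, "z": 0, "roll": 0},
])

```text
clock: 6.92
tcp_pos: [0.4479, -0.1789, 0.2061]
orientation: [0.0, 0.807, 0.59, 0.0]
wrist_force: [0.7, -0.9, 0.0]
finger_gap: 0.0852
grip_force: 0.0
```

Emit:
servo_tool([
  {"grip": 0, "x": -30, "y": -3, "z": 0, "roll": 0},
  {"grip": 0, "x": -10, "y": 0, "z": 10, "roll": 0},
  {"grip": 0, "x": 0, "y": 0, "z": 20, "roll": 0},
  {"grip": 0, "x": 0, "y": 0, "z": 20, "roll": 0},
  {"grip": 0, "x": 0, "y": 0, "z": 0, "roll": 0},
])

```text
clock: 7.33
tcp_pos: [0.4318, -0.2135, 0.1522]
orientation: [-0.003, 0.808, 0.59, -0.001]
wrist_force: [-1.2, 0.7, 0.6]
finger_gap: 0.0853
grip_force: 0.0
```

```bash
python3 - <<'E'
from h import *
S=env.read_camera("scene");T=env.read_camera("top"); print(env.get_state()["tcp_pos"])
cv2.imwrite("pics/scene3.png",S[:,:,::-1]);cv2.imwrite("pics/top3.png",T[:,:,::-1])
a=crop(S,(170,110,300,270),3);b=crop(T,(290,150,420,310),3)
cv2.imwrite("pics/c4.png",np.hstack([a,b])[:,:,::-1])
E
```

```text
[ 0.43348501 -0.21415486  0.15534213]
```

View pics/c4.png

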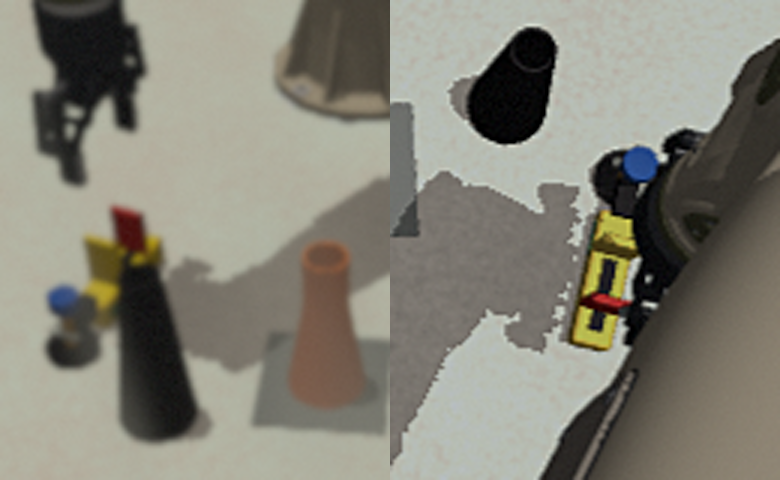

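The cone stands upright on the mat (scene (279,230)) and the probe is untouched at top (363,240), with the gripper above it. Next: descend and squeeze.

Emit:
servo_tool([
  {"grip": 0, "x": 0, "y": 0, "z": 20, "roll": 0},
  {"grip": 0, "x": 0, "y": 0, "z": 25, "roll": 0},
  {"grip": 0, "x": 0, "y": 0, "z": 25, "roll": 0},
  {"grip": 0, "x": 0, "y": 0, "z": 20, "roll": 0},
  {"grip": 0, "x": 0, "y": 0, "z": 15, "roll": 0},
])

```text
clock: 7.85
tcp_pos: [0.4345, -0.2145, 0.0505]
orientation: [0.0, 0.807, 0.591, 0.0]
wrist_force: [-0.5, 0.8, -0.3]
finger_gap: 0.0855
grip_force: 0.0
```

Emit:
servo_tool([
  {"grip": 0, "x": 0, "y": 0, "z": 10, "roll": 0},
  {"grip": 0, "x": 0, "y": 0, "z": 0, "roll": 0},
  {"grip": 0.25, "x": 0, "y": 0, "z": 0, "roll": 0},
  {"grip": 0.4, "x": 0, "y": 0, "z": 0, "roll": 0},
  {"grip": 0.5, "x": 0, "y": 0, "z": 0, "roll": 0},
], grip_force=40)

```text
clock: 8.27
tcp_pos: [0.4327, -0.2145, 0.0418]
orientation: [-0.001, 0.807, 0.59, -0.001]
wrist_force: [-7.3, 2.0, 4.8]
finger_gap: 0.0516
grip_force: 3.9
```

Emit:
servo_tool([
  {"grip": 0.6, "x": 0, "y": 0, "z": 0, "roll": 0},
  {"grip": 0.8, "x": 0, "y": 0, "z": 0, "roll": 0},
  {"grip": 1, "x": 0, "y": 0, "z": 0, "roll": 0},
  {"grip": 1, "x": 0, "y": 0, "z": 0, "roll": 0},
  {"grip": 1, "x": 0, "y": 0, "z": 0, "roll": 0},
])

```text
clock: 8.68
tcp_pos: [0.4363, -0.2161, 0.0433]
orientation: [0.002, 0.807, 0.59, 0.001]
wrist_force: [1.7, 0.1, 6.4]
finger_gap: 0.0397
grip_force: 41.3
```

Emit:
servo_tool([
  {"grip": 1, "x": 0, "y": 0, "z": -1.5, "roll": 0},
  {"grip": 1, "x": 0, "y": 0, "z": -1.5, "roll": 0},
  {"grip": 1, "x": 0, "y": 0, "z": 0, "roll": 0},
  {"grip": 1, "x": 0, "y": 0, "z": 0, "roll": 0},
  {"grip": 1, "x": 0, "y": 0, "z": 0, "roll": 0},
])

```text
clock: 9.1
tcp_pos: [0.4336, -0.2148, 0.0437]
orientation: [-0.0, 0.807, 0.59, -0.0]
wrist_force: [-0.5, 0.1, -3.5]
finger_gap: 0.0393
grip_force: 40.5
```

Emit:
servo_tool([
  {"grip": 1, "x": 0, "y": -2, "z": 0, "roll": 0},
  {"grip": 1, "x": 0, "y": -2, "z": 0, "roll": 0},
  {"grip": 1, "x": 0, "y": -1, "z": 0, "roll": 0},
  {"grip": 1, "x": 0, "y": 0, "z": 0, "roll": 0},
  {"grip": 1, "x": 0, "y": 0, "z": 0, "roll": 0},
])

```text
clock: 9.52
tcp_pos: [0.429, -0.2134, 0.0438]
orientation: [-0.0, 0.807, 0.59, -0.0]
wrist_force: [0.4, -0.0, -3.1]
finger_gap: 0.0393
grip_force: 40.5
```

```bash
python3 - <<'E'
from h import *
S=env.read_camera("scene");T=env.read_camera("top"); s=env.get_state();print(s["tcp_pos"],s["wrist_force"],s["ft_torque"])
cv2.imwrite("pics/scene4.png",S[:,:,::-1]);cv2.imwrite("pics/top4.png",T[:,:,::-1])
cv2.imwrite("pics/c5.png",np.hstack([crop(S,(175,170,225,240),8),crop(T,(340,185,390,255),8)])[:,:,::-1])
E
```

```text
[ 0.42916585 -0.21347779  0.04381959] [-2.16632795e-01 -7.60808415e-04 -2.51668576e+00] [ 0.04349042 -0.0198124  -0.02909432]
```

View pics/c5.png

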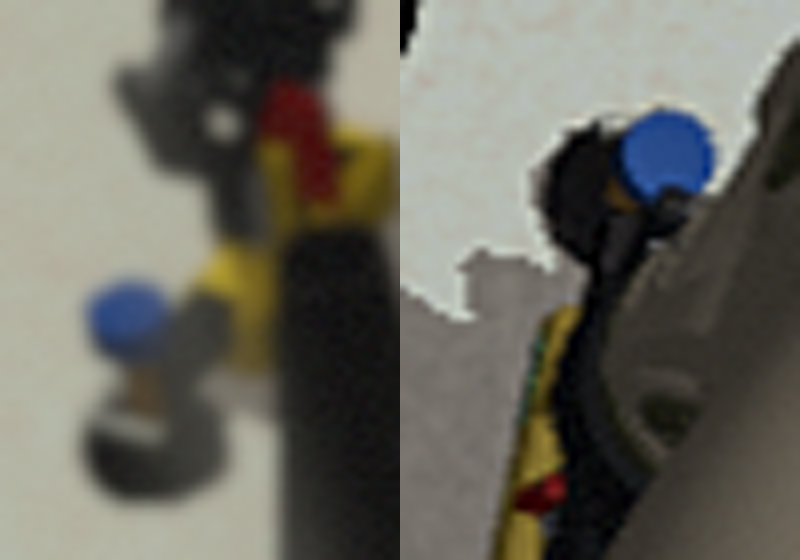

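The hook bar (scene crop, ~(191,224)) is out in front of the brass neck with a gap, and the wrist carries the probe's weight (2.6 N). I'll slide it off sideways.

Emit:
servo_tool([
  {"grip": 1, "x": -5, "y": 0, "z": 0, "roll": 0},
  {"grip": 1, "x": -6, "y": 0, "z": 0, "roll": 0},
  {"grip": 1, "x": -6, "y": 0, "z": 0, "roll": 0},
  {"grip": 1, "x": 0, "y": 0, "z": 0, "roll": 0},
  {"grip": 1, "x": 0, "y": 0, "z": 0, "roll": 0},
])

```text
clock: 10.03
tcp_pos: [0.4239, -0.2303, 0.0438]
orientation: [0.0, 0.808, 0.59, 0.0]
wrist_force: [0.2, -0.2, -3.2]
finger_gap: 0.0389
grip_force: 40.5
```

Emit:
servo_tool([
  {"grip": 1, "x": -7, "y": 0, "z": 0, "roll": 0},
  {"grip": 1, "x": -8, "y": 0, "z": 0, "roll": 0},
  {"grip": 1, "x": -10, "y": 0, "z": 0, "roll": 0},
  {"grip": 1, "x": -10, "y": 0, "z": 0, "roll": 0},
  {"grip": 1, "x": 0, "y": 0, "z": 0, "roll": 0},
])

```text
clock: 10.45
tcp_pos: [0.4132, -0.2654, 0.044]
orientation: [0.001, 0.808, 0.589, -0.0]
wrist_force: [0.1, 0.0, -2.4]
finger_gap: 0.0393
grip_force: 40.5
```

```bash
python3 - <<'E'
from h import *
T=env.read_camera("top"); S=env.read_camera("scene");s=env.get_state();print(s["tcp_pos"],s["wrist_force"],s["ft_torque"])
cv2.imwrite("pics/c6.png",np.hstack([crop(S,(165,170,225,240),6),crop(T,(340,185,400,255),6)])[:,:,::-1])
# red terminal: head mask in the clear views
cv2.imwrite("pics/top5.png",T[:,:,::-1]);cv2.imwrite("pics/scene5.png",S[:,:,::-1])
for n,im,b in(("scene",S,(355,200,400,250)),("top",T,(140,190,210,245))):
    for lo,hi in(((0,130,70),(8,255,255)),((172,130,70),(180,255,255)),((0,0,0),(180,255,45))):
        for a,q,c,m in blobs(im,lo,hi,b,15): print(n,lo,a,q,c.round(2))
E
```

```text
[ 0.41311378 -0.26364172  0.04377146] [ 0.69026284  0.72831139 -2.59498206] [0.0577062  0.00546846 0.0233247 ]
scene (0, 130, 70) 70 [372 215   9  10] [376.06 218.83]
scene (0, 0, 0) 117 [366 229  15  12] [372.97 235.41]
top (0, 130, 70) 114 [163 212  12  12] [168.45 217.59]
top (0, 0, 0) 208 [166 213  20  19] [177.08 223.16]
```

View pics/c6.png

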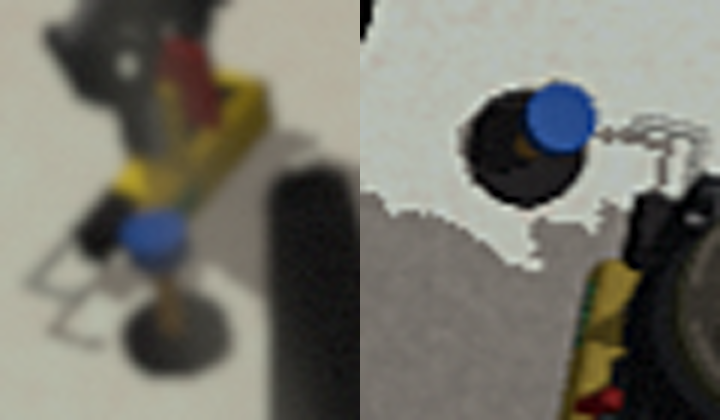

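The probe is off the blue terminal (lip left of... i.e. clear of the blue head in both views, scene crop hook at ~(175,220)), and the terminal stands bare. Now I'll locate the red neck.

```bash
python3 - <<'E'
from h import *
r=plane("top",(168.45,217.59),.072);b=plane("top",(373.,204.2),.072)
print("red top",r,"blue",b,"tri head",tri((376.06,218.83),(168.45,217.59)))
# base discs: bounding boxes of dark discs (top), z=.01
print("base red",plane("top",(176,222.5),.010))
S=cv2.imread("pics/scene5.png")[:,:,::-1]
for a,q,c,m in blobs(S,(105,110,60),(125,255,255),(165,190,215,230),10):print("blue scene",a,c,tri(c,(373,204.2)))
a=np.radians(72.25);X=np.array([np.cos(a),np.sin(a)]);Y=np.array([np.sin(a),-np.cos(a)])
t=env.get_state()["tcp_pos"][:2]
for R in(r[:2],):
    goal=R-.086*Y-.006*Y   # 6 mm back of the clip pose
    d=goal-t; print("goal",goal,"dx",d@X*1e3,"dy",d@Y*1e3)
T=cv2.imread("pics/top5.png")[:,:,::-1]
print("tape",plane("top",(223,229),.048),"clear tube",plane("top",(123,197),.0))
E
```

```text
red top [0.51529587 0.2610152  0.072     ] blue [ 0.51729228 -0.24060666  0.072     ] tri head (array([0.51658869, 0.26167606, 0.06521539]), np.float64(0.002388253686463986))
base red [0.51331796 0.2589348  0.01      ]
blue scene 57 [189.42105263 208.63157895] (array([ 0.51844498, -0.24415778,  0.06847876]), np.float64(0.005154914591564753))
goal [0.42767545 0.28906272] dx 530.8327127813567 dy -154.63137559964176
tape [0.48262565 0.13262716 0.048     ] clear tube [0.59260015 0.40088774 0.        ]
```

Emit:
servo_tool([
  {"grip": 1, "x": 0, "y": 0, "z": -20, "roll": 0},
  {"grip": 1, "x": 0, "y": 0, "z": -35, "roll": 0},
  {"grip": 1, "x": 0, "y": 0, "z": -40, "roll": 0},
  {"grip": 1, "x": 0, "y": 0, "z": -40, "roll": 0},
  {"grip": 1, "x": 0, "y": 0, "z": -40, "roll": 0},
], grip_force=50)

```text
clock: 10.97
tcp_pos: [0.4128, -0.2621, 0.2204]
orientation: [-0.0, 0.807, 0.59, 0.0]
wrist_force: [1.2, -0.9, -3.1]
finger_gap: 0.0392
grip_force: 53.7
```

Emit:
servo_tool([
  {"grip": 1, "x": 0, "y": -10, "z": -10, "roll": 0},
  {"grip": 1, "x": 10, "y": -25, "z": 0, "roll": 0},
  {"grip": 1, "x": 25, "y": -25, "z": 0, "roll": 0},
  {"grip": 1, "x": 40, "y": 0, "z": 0, "roll": 0},
  {"grip": 1, "x": 40, "y": 0, "z": 0, "roll": 0},
])

```text
clock: 11.38
tcp_pos: [0.3894, -0.1339, 0.2284]
orientation: [-0.0, 0.808, 0.589, -0.0]
wrist_force: [0.6, -0.6, -2.0]
finger_gap: 0.0392
grip_force: 53.7
```

Emit:
servo_tool([
  {"grip": 1, "x": 40, "y": 0, "z": 0, "roll": 0},
  {"grip": 1, "x": 40, "y": 0, "z": 0, "roll": 0},
  {"grip": 1, "x": 40, "y": 0, "z": 0, "roll": 0},
  {"grip": 1, "x": 40, "y": 0, "z": 0, "roll": 0},
  {"grip": 1, "x": 40, "y": -5, "z": 0, "roll": 0},
])

```text
clock: 11.8
tcp_pos: [0.4472, 0.059, 0.2283]
orientation: [0.0, 0.807, 0.59, 0.0]
wrist_force: [1.4, -0.8, -2.7]
finger_gap: 0.0386
grip_force: 53.7
```

Emit:
servo_tool([
  {"grip": 1, "x": 38, "y": -15, "z": 0, "roll": 0},
  {"grip": 1, "x": 38, "y": -15, "z": 0, "roll": 0},
  {"grip": 1, "x": 38, "y": -15, "z": 0, "roll": 0},
  {"grip": 1, "x": 37, "y": -15, "z": 0, "roll": 0},
  {"grip": 1, "x": 20, "y": -15, "z": 0, "roll": 0},
])

```text
clock: 12.22
tcp_pos: [0.4269, 0.2462, 0.228]
orientation: [-0.001, 0.807, 0.591, 0.0]
wrist_force: [0.5, 0.3, -2.6]
finger_gap: 0.0392
grip_force: 53.7
```

Emit:
servo_tool([
  {"grip": 1, "x": 5, "y": -10, "z": 0, "roll": 0},
  {"grip": 1, "x": 0, "y": -5, "z": 15, "roll": 0},
  {"grip": 1, "x": 0, "y": 0, "z": 30, "roll": 0},
  {"grip": 1, "x": 0, "y": 0, "z": 30, "roll": 0},
  {"grip": 1, "x": 0, "y": 0, "z": 15, "roll": 0},
])

```text
clock: 12.63
tcp_pos: [0.4119, 0.2508, 0.1353]
orientation: [-0.0, 0.807, 0.59, -0.002]
wrist_force: [-0.5, -0.6, -3.2]
finger_gap: 0.0389
grip_force: 53.7
```

```bash
python3 - <<'E'
from h import *
T=env.read_camera("top"); S=env.read_camera("scene");s=env.get_state();print(s["tcp_pos"],s["orientation"],s["wrist_force"],s["finger_gap"])
a=np.radians(72.25);X=np.array([np.cos(a),np.sin(a)]);Y=np.array([np.sin(a),-np.cos(a)])
d=np.array([.515,.260])-.092*Y-s["tcp_pos"][:2];print(d@X*1e3,d@Y*1e3)
cv2.imwrite("pics/c7.png",np.hstack([crop(S,(300,130,430,270),3),crop(T,(100,150,230,290),3)])[:,:,::-1])
E
```

```text
[0.41138076 0.25029481 0.13542617] [-0.00081454  0.80738048  0.59001887 -0.00371862] [ 0.24466297 -0.59026869 -2.71791758] 0.039027197387106284
40.83299066850217 3.727766849391265
```

View pics/c7.png

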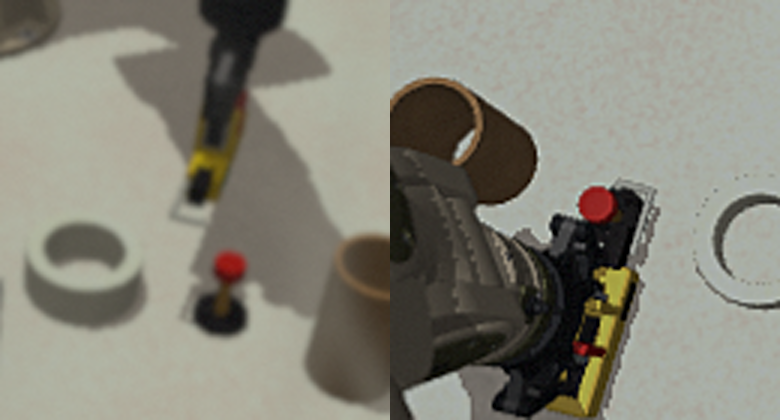

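The probe hangs level with the hook open, beside the red terminal on the tape side and clear of the tape (scene crop hook ~(363,200); top crop red head (169,218)). I'll descend and slide the jaw onto the neck.

Emit:
servo_tool([
  {"grip": 1, "x": 0, "y": 3, "z": 20, "roll": 0},
  {"grip": 1, "x": 0, "y": 0, "z": 30, "roll": 0},
  {"grip": 1, "x": 0, "y": 0, "z": 25, "roll": 0},
  {"grip": 1, "x": 0, "y": 0, "z": 12, "roll": 0},
  {"grip": 1, "x": 0, "y": 0, "z": 4, "roll": 0},
])

```text
clock: 13.15
tcp_pos: [0.4164, 0.2502, 0.0466]
orientation: [-0.0, 0.807, 0.59, -0.001]
wrist_force: [-0.6, -1.2, -2.1]
finger_gap: 0.0391
grip_force: 53.7
```

Emit:
servo_tool([
  {"grip": 1, "x": 5, "y": 0, "z": 0, "roll": 0},
  {"grip": 1, "x": 6, "y": 0, "z": 0, "roll": 0},
  {"grip": 1, "x": 5, "y": 0, "z": 0, "roll": 0},
  {"grip": 1, "x": 0, "y": 0, "z": 0, "roll": 0},
  {"grip": 1, "x": 0, "y": 0, "z": 0, "roll": 0},
])

```text
clock: 13.57
tcp_pos: [0.4234, 0.2671, 0.0488]
orientation: [0.0, 0.807, 0.59, 0.001]
wrist_force: [-0.3, -0.2, -2.3]
finger_gap: 0.0386
grip_force: 53.7
```

```bash
python3 - <<'E'
from h import *
T=env.read_camera("top"); S=env.read_camera("scene");s=env.get_state();print(s["tcp_pos"],s["orientation"],s["wrist_force"],s["finger_gap"])
a=np.radians(72.25);X=np.array([np.cos(a),np.sin(a)]);Y=np.array([np.sin(a),-np.cos(a)])
d=np.array([.515,.260])-.092*Y-s["tcp_pos"][:2];print(d@X*1e3,d@Y*1e3)
cv2.imwrite("pics/c8.png",np.hstack([crop(S,(350,190,400,250),8),crop(T,(150,190,200,250),8)])[:,:,::-1])
E
```

```text
[0.42268787 0.26650986 0.04829932] [1.71828401e-04 8.07227819e-01 5.90239852e-01 3.69272105e-04] [-0.6194973   0.37894557 -1.79586487] 0.03919334271194048
21.942707810577673 -2.0976902636096266
```

View pics/c8.png

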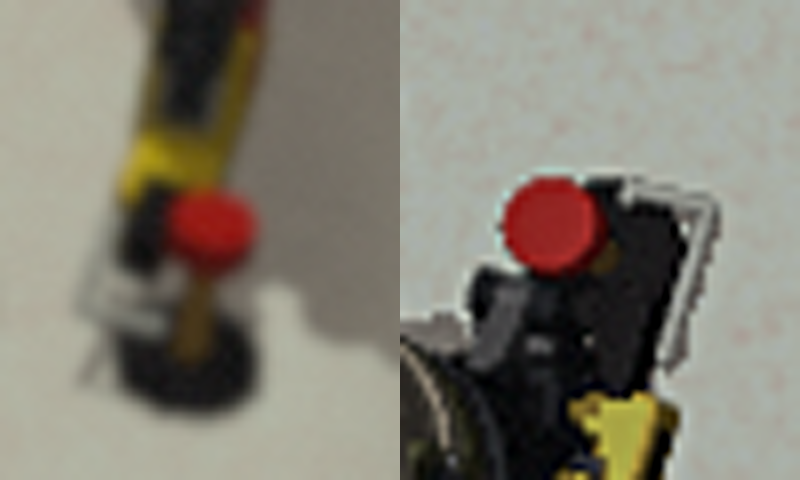

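The lip is just right of the neck (top crop: neck ~(591,249), bar ~(665,197)), and the neck sits about 5 mm ahead of the nose and within the gap. I'll finish the slide and check.

Emit:
servo_tool([
  {"grip": 1, "x": 5, "y": -1, "z": 1, "roll": 0},
  {"grip": 1, "x": 6, "y": 0, "z": 1, "roll": 0},
  {"grip": 1, "x": 6, "y": 0, "z": 1, "roll": 0},
  {"grip": 1, "x": 5, "y": 0, "z": 0, "roll": 0},
  {"grip": 1, "x": 0, "y": 0, "z": 0, "roll": 0},
])

```text
clock: 14.08
tcp_pos: [0.4288, 0.2887, 0.0447]
orientation: [-0.0, 0.807, 0.59, 0.0]
wrist_force: [1.6, 0.5, -2.9]
finger_gap: 0.0389
grip_force: 53.7
```

Emit:
servo_tool([
  {"grip": 1, "x": 0, "y": 0, "z": 1, "roll": 0},
  {"grip": 1, "x": 0, "y": 1, "z": 0, "roll": 0},
  {"grip": 1, "x": 0, "y": 1, "z": 0, "roll": 0},
  {"grip": 1, "x": 0, "y": 0, "z": 0, "roll": 0},
  {"grip": 1, "x": 0, "y": 0, "z": 0, "roll": 0},
])

```text
clock: 14.5
tcp_pos: [0.4301, 0.2867, 0.0437]
orientation: [0.0, 0.807, 0.59, -0.0]
wrist_force: [-0.2, 0.6, -1.6]
finger_gap: 0.0388
grip_force: 53.8
```

```bash
python3 - <<'E'
from h import *
T=env.read_camera("top"); S=env.read_camera("scene");s=env.get_state();print(s["tcp_pos"],s["orientation"],s["wrist_force"],s["finger_gap"])
a=np.radians(72.25);X=np.array([np.cos(a),np.sin(a)]);Y=np.array([np.sin(a),-np.cos(a)])
d=np.array([.515,.260])-.086*Y-s["tcp_pos"][:2];print(d@X*1e3,d@Y*1e3)
cv2.imwrite("pics/c9.png",np.hstack([crop(S,(350,190,400,250),8),crop(T,(150,190,200,250),8)])[:,:,::-1])
E
```

```text
[0.43006069 0.28671704 0.04375756] [ 4.36705506e-05  8.07428759e-01  5.89965078e-01 -5.85511969e-05] [ 0.10959849  0.40955126 -1.95891998] 0.038916012790511434
0.4497684828352542 3.040915553121723
```

View pics/c9.png

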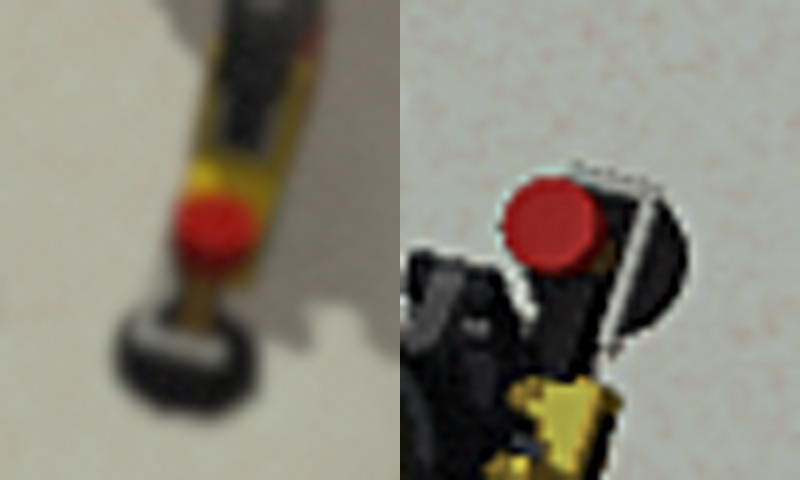

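The neck stands inside the jaw with the hook bar across in front of it (scene crop: bar ~(180,342), neck ~(197,305)). I'll lower it to the table, nudge the nose up to the neck, and release.

Emit:
servo_tool([
  {"grip": 1, "x": 0, "y": 1, "z": 1, "roll": 0},
  {"grip": 1, "x": 0, "y": 1, "z": 1, "roll": 0},
  {"grip": 1, "x": 0, "y": 0, "z": 1, "roll": 0},
  {"grip": 1, "x": 0, "y": 0, "z": 0, "roll": 0},
  {"grip": 1, "x": 0, "y": 0, "z": 0, "roll": 0},
])

```text
clock: 15.02
tcp_pos: [0.4306, 0.2867, 0.0432]
orientation: [-0.001, 0.807, 0.59, -0.0]
wrist_force: [-10.1, -1.3, 22.0]
finger_gap: 0.0387
grip_force: 56.2
```

Emit:
servo_tool([
  {"grip": 1, "x": 0, "y": -0.5, "z": -2, "roll": 0},
  {"grip": 1, "x": 0, "y": 0, "z": 0, "roll": 0},
  {"grip": 1, "x": 0, "y": 0, "z": 0, "roll": 0},
  {"grip": 1, "x": 0, "y": 0, "z": 0, "roll": 0},
  {"grip": 1, "x": 0, "y": 0, "z": 0, "roll": 0},
], grip_force=30)

```text
clock: 15.43
tcp_pos: [0.4321, 0.2867, 0.0433]
orientation: [-0.0, 0.807, 0.59, 0.001]
wrist_force: [-0.3, -0.6, 5.9]
finger_gap: 0.0388
grip_force: 57.2
```

Emit:
servo_tool([
  {"grip": 0.5, "x": 0, "y": 0, "z": 0, "roll": 0},
  {"grip": 0.42, "x": 0, "y": 0, "z": 0, "roll": 0},
  {"grip": 0.35, "x": 0, "y": 0, "z": 0, "roll": 0},
  {"grip": 0.25, "x": 0, "y": 0, "z": 0, "roll": 0},
  {"grip": 0.1, "x": 0, "y": 0, "z": 0, "roll": 0},
])

```text
clock: 15.85
tcp_pos: [0.4314, 0.2863, 0.0423]
orientation: [0.0, 0.807, 0.59, -0.0]
wrist_force: [-0.1, -0.6, -1.1]
finger_gap: 0.0745
grip_force: 0.0
```

Emit:
servo_tool([
  {"grip": 0, "x": 0, "y": 0, "z": 0, "roll": 0},
  {"grip": 0, "x": 0, "y": 0, "z": 0, "roll": 0},
  {"grip": 0, "x": 0, "y": 0, "z": 0, "roll": 0},
  {"grip": 0, "x": 0, "y": 0, "z": 0, "roll": 0},
  {"grip": 0, "x": 0, "y": 0, "z": 0, "roll": 0},
])

```text
clock: 16.27
tcp_pos: [0.4318, 0.2865, 0.0429]
orientation: [0.0, 0.807, 0.59, 0.0]
wrist_force: [0.6, 0.1, -0.2]
finger_gap: 0.0853
grip_force: 0.0
```

Emit:
servo_tool([
  {"grip": 0, "x": 0, "y": 0, "z": -10, "roll": 0},
  {"grip": 0, "x": 0, "y": 0, "z": -20, "roll": 0},
  {"grip": 0, "x": 0, "y": 0, "z": -35, "roll": 0},
  {"grip": 0, "x": 0, "y": 0, "z": -40, "roll": 0},
  {"grip": 0, "x": 0, "y": 0, "z": -40, "roll": 0},
])

```text
clock: 16.68
tcp_pos: [0.4308, 0.2861, 0.1897]
orientation: [-0.0, 0.807, 0.59, -0.001]
wrist_force: [0.9, 0.6, 0.5]
finger_gap: 0.0858
grip_force: 0.0
```

Emit:
servo_tool([
  {"grip": 0, "x": 40, "y": -8, "z": 0, "roll": 0},
  {"grip": 0, "x": 40, "y": -8, "z": 0, "roll": 0},
  {"grip": 0, "x": 40, "y": -8, "z": 0, "roll": 0},
  {"grip": 0, "x": 40, "y": -8, "z": 0, "roll": 0},
  {"grip": 0, "x": 0, "y": 0, "z": 0, "roll": 0},
])

```text
clock: 17.1
tcp_pos: [0.4499, 0.4548, 0.1871]
orientation: [-0.001, 0.806, 0.592, 0.001]
wrist_force: [0.7, -0.8, 0.1]
finger_gap: 0.085
grip_force: 0.0
```

```bash
python3 - <<'E'
from h import *
T=env.read_camera("top"); S=env.read_camera("scene")
cv2.imwrite("pics/c10.png",np.vstack([np.hstack([crop(S,(170,150,460,290),1.36),crop(T,(90,130,380,270),1.36)]),np.hstack([crop(S,(345,180,395,230),7.88),crop(T,(150,200,200,250),7.88)])])[:,:,::-1])
E
```

```text
(no output)
```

View pics/c10.png

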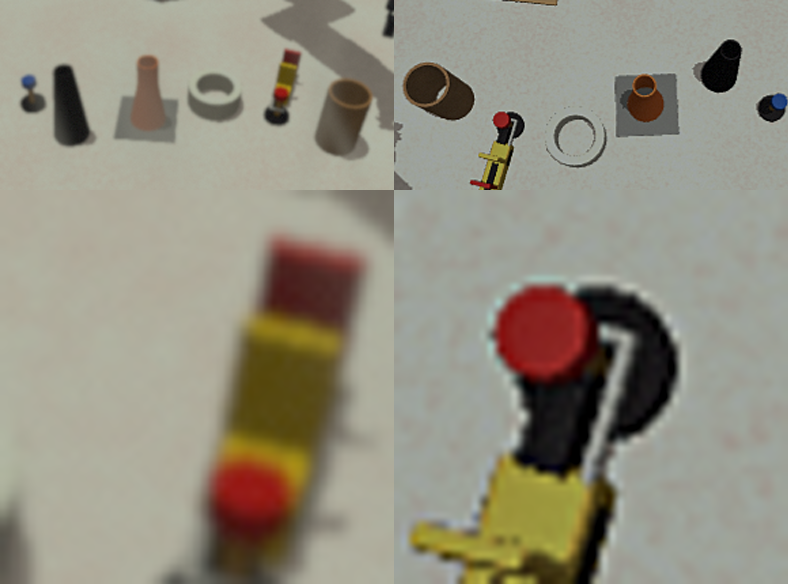

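The hook has sprung back against the neck behind the red head (bar ~(229,218) in top), and the probe lies flat. The cone is upright on the mat, and the tape, tube and black cone are in place. Handing in.

```bash
python3 -c "
from workcell import env
print(env.hand_in())"
```

```text
the job is handed in; nothing more can be done
None
```

The job is handed in at about 17 s: the guard cone stands upright on the mat, the probe is clipped to the red terminal's neck and lies flat, and the tape roll, tube and black cone are where they were — the clip was judged by eye from the last pictures, and I viewed 12 pictures, two over the limit of 10.

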